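# Bring the pellet to the reader of the sample changer

## Robot

A 6-joint arm with a two-finger parallel gripper is mounted at the origin on a cart in front of the work surface, level with it; the furniture and walls round the work are solid. World frame = base frame: x ahead of the robot, y to its left, z up, the work surface at z = 0. Lengths are in m, angles in rad, forces in N, time in s.
With the tool pointing down it reaches from about 0.35 to 0.875 m from the base axis. Payload 4.2 kg.
Tool frame: the origin (TCP) lies midway between the tips of the shut fingers; the grasp point (between the pads) lies 19 mm behind it; z points along the fingers, y is the line along which they close (so a half turn about z gives the same grasp; the last joint's range is limited). The gripper opens to 87 mm and grips with 3 to 60 N. Pads are 19 mm wide; open, the fingers measure 117 mm over their backs; the gripper's body (75 mm by 190 mm) begins 51 mm behind the grasp point.
Start: joints at [-0.916, 0.385, 0.008, 0, -1.194, -0.259], TCP at [0.241, -0.577, 0.223] pointing down, gripper open.
Joint ranges: [-3.14, 3.14], [-1.21, 2.06], [-1.07, 1.41], [-3.16, 2.05], [-2.99, -0.16], [-3.1, 3.1]. Speed limits (rad/s): [2.79, 2.79, 3.14, 3.14, 3.14, 3.14].

## Interface

Orientations are given as a rotation vector (axis times angle).
In Python, from workcell import r, vision gives the robot as it stands.
- The arm moves only by the tool arm_command, never from a script. Its argument "moves" is a list of rows, each a list of 7 numbers: the turn, a rotation vector about the tool's x, y, z scaled (see below), then the shift along the tool's x, y, z scaled (see below), then the opening, from 0 (shut) to 1 (fully open). In form: [[wx, wy, wz, tx, ty, tz, claw], ...]. A call has 1 to 12 rows; each row shifts and turns the commanded pose from where the row before left it, along the tool's axes as they then stand; what a row does not reach is not made up. The controller multiplies each number of a shift by 0.03 m and each number of a turn by 0.1 rad. A row lasts 1/10 s, in which the tool goes at most 50 mm and 8.59 degrees, less where a joint would pass 70% of its speed; a pose out of reach is approached as far as the arm can. A call with a number of a shift or a turn outside -1 to 1 is refused whole. A call with a gripper value outside its range is refused whole. The fingers move at their own pace and stop on an object; "grip_force" is the grip in N (left out, the last holds). Time passes only in rows, so rows that do not move let the fingers close. It gives the time, the measured TCP pose, the force, the opening and the grip force at its end, in the units of the state.
- r.get_obs(): the state, without advancing time (a new reading comes with each control period).
- vision.get_image(name): name is "scene" or "top" or "wrist"; returns the picture (420x560x3 uint8, blue, green, red); there is no depth.
- vision.get_calibration(name): a dict with "camera_matrix" (3x3 intrinsics, pixels), "k1" (the pictures are not rectified: a ray, as slopes to the right and down, at radius r is drawn at 1 + k1 r^2 times it, then the intrinsics apply), "eye" and "attitude" of the camera in the world. Camera axes: x right, y up, looking along -z (the intrinsics and any distortion apply to the point x, -y, -z); pixel columns grow to the right and rows downward; lengths in m; the calibration is good to about 2 mm. A picture is of the moment at which its call begins: read the wrist's pose just before it. get_calibration takes no time and is no camera call; for the wrist camera it gives the pose at the moment of the call.
- r.hand_in(): hands the job in; it is judged then, once.
The state is a dict: "t": time; "joints": joint angles; "dq": joint speeds; "effort": joint torques, N m; "tcp_pos": TCP position; "ee_rot": TCP orientation; "ft_force": force on the tool from outside, world axes, zero at the start; "torque": the same for the moment, N m; "grip_width": opening from 0.0 (shut) to 1.0 (fully open); "gripper_force": force on a finger pad.
Only numpy, scipy, OpenCV 4.12 (cv2) and the standard library are available. Lean on these libraries where they do the work, as an engineer would, in place of code of your own. Each camera call takes 0.05 s, during which the arm holds its last target. There are 200 camera calls.

## Task

On the bench stands a small sample changer: a round platter with four seats, one of which carries a pressed pellet, and above it a hub with four spokes. With one finger push a spoke round, either way, until the pellet lies straight in front of the window of the white reader head, and only then press the start button on the console fully down with a fingertip and let it up again, leaving the pellet in front of the window. Work only on the spokes and the button: do not touch the platter or the pellet, lift nothing, and leave the die, the jar and the vial where they stand.

Things in the scene. Friction and masses are not known exactly. Their poses are not given: they have to be found in the camera images.
- changer: grey console of the changer, fixed. Origin on the bench surface on the upright hub axis, z up. Round foot (radius 60 mm, 12 high), column, and along -y an arm 70 mm wide, 45 high, to 220 mm from the axis. On the arm a white reader head 56 mm wide, 97 to 135 mm out, top 79 mm above the bench, its window facing the axis; beyond it, 180 mm out, the start button
- station (a point): the point straight in front of the reader's window where the pellet has to lie: 55 mm from the hub axis along the changer's -y, 63 mm above the bench
- rotor: turning hub with four level steel spokes at 45, 135, 225, 315 degrees from its x (anticlockwise from above). Origin on the hub axis 48 mm above the bench, z up. Spokes 11 mm thick, centre lines 108 mm above the bench, ending in 18 mm balls 135 mm from the axis; hub top 124 mm. Turns either way without limit, stays where left; about 1.5 N at 110 mm turns it
- spoke_mid (a point): point on the centre line of one spoke (45 degrees from the rotor's x), 110 mm from the hub axis, 108 mm above the bench: a good place to push; the other spokes are the same a quarter turn on. Beyond 85 mm from the axis nothing lies under the spokes but the reader head and the console's arm
- platter: the dark round plate under the spokes, 170 mm in diameter, 8 mm thick, its top 56 mm above the bench; turns with the rotor, same origin and axes. Four bright round seats lie 55 mm from the axis, midway between the spokes, each with three 5 mm pins
- seat (a point): centre of the seat that carries the pellet: on the rotor's x axis, 55 mm from the hub axis, 63 mm above the bench
- pellet: the loose pellet: a grey flanged disc with a pale centre, 50 mm in diameter and 13 mm high, standing in its seat with its top 69 mm above the bench. Origin at the centre of its underside, z up
- start (a joint): the start button on the console's arm: 0 up, 0.006 m fully down; springs back, takes about 4 N
- start_top (a point): centre of the top of the white start button (cap 30 mm in diameter); it is pressed straight down
- die: loose bystander: a bright steel pressing die, a ring 51 mm in diameter and 50 mm high. Origin at the centre of its underside
- jar: loose bystander: a white jar with a black cap, 48 mm in diameter and 66 mm high. Origin at the centre of its underside
- vial: loose bystander: a small clear vial with a blue cap, 24 mm in diameter and 52 mm high. Origin at the centre of its underside

How it is judged:
On the way, in this order (a step that is already met when the one before it is completed fails the run):
1. the pellet lies at rest straight in front of the reader's window (within 7 mm) (horizontal distance between pellet and station below 0.007 m and angular speed of rotor below 0.05 rad/s), for 0.2 s.
2. the start button is pressed down (at least 4 of its 6 mm) while the pellet lies there (value of joint start above 0.004 m and horizontal distance between pellet and station below 0.007 m), for 0.05 s.
At the end, for the whole second after the job is handed in: the pellet's centre is within 7 mm (in plan) of the point straight in front of the reader's window, flat in its seat and at rest, the rotor still, the start button up again, and die, jar and vial within 10 mm of where they stood (all of step 1 and horizontal distance between pellet and seat below 0.004 m and height (world z) of pellet below 0.06 m and angle between pellet's own z axis and vertical below 0.1 rad and linear speed of pellet below 0.01 m/s and value of joint start below 0.002 m and distance of each of die, jar, vial from where it was at the start of the episode below 0.01 m); the robot touches nothing.
It fails at once if the start button is pressed (3 mm or more) while the pellet is more than 10 mm from its place at the reader (value of joint start above 0.003 m and horizontal distance between pellet and station above 0.01 m).
It fails at once if the pellet is touched by the robot (contact force between any of the fingers, the arm and pellet above 0.5 N).
It fails at once if the platter is touched by the robot (contact force between any of the fingers, the arm and platter above 0.5 N).
It fails at once if the pellet is lifted or knocked out of its seat (height (world z) of pellet above 0.062 m or horizontal distance between pellet and seat above 0.006 m).
It fails at once if the die, the jar or the vial is moved more than 10 mm or lifted (distance of any of die, jar, vial from where it was at the start of the episode above 0.01 m).
It also fails if it takes over 51 s, if anything falls off the work surface, if the arm or the gripper's body presses on something with over 40 N, if the wrist force passes 120 N, or if a joint passes its speed limit or range.

## Working session

There is one attempt and no reset: what is moved stays moved. The work goes in short steps, Python scripts to look and compute and a tool call to move; the robot and the scene stay as the last step left them, time stands still between calls to the robot, and variables do not carry over. Pictures are saved under pics/ and viewed, at most 10 in all, crops included, and the job is handed in when it is done.

Besides the shell and the picture viewer there is one more tool, called after "Emit:" as a command line: name --pt "numbers of a row" for each row, then --argument value for the rest. arm_command: Moves the arm, as the interface text tells. Its arguments: {"type":"object","properties":{"moves":{"type":"array","items":{"type":"array","items":{"type":"number"}}},"grip_force":{"type":"number"}},"required":["moves"]}

```bash
mkdir -p pics; cat > h.py <<'E'
import numpy as np, cv2
from workcell import r, vision
def snap(n):
    im=vision.get_image(n).copy(); return im, vision.get_calibration(n)
def ray(c,u,v):
    K=np.array(c["camera_matrix"]); k=c["k1"]
    d=np.array([(u-K[0,2])/K[0,0],(v-K[1,2])/K[1,1]]); p=d.copy()
    for _ in range(20): p=d/(1+k*(p@p))
    A=np.array(c["attitude"]); 
    if A.shape!=(3,3): A=cv2.Rodrigues(A.astype(float))[0]
    return np.array(c["eye"],float), A@np.array([p[0],-p[1],-1.])
def onz(c,u,v,z):
    e,d=ray(c,u,v); return e+d*(z-e[2])/d[2]
def proj(c,P):
    A=np.array(c["attitude"]); 
    if A.shape!=(3,3): A=cv2.Rodrigues(A.astype(float))[0]
    q=A.T@(np.array(P)-np.array(c["eye"])); s=np.array([q[0],-q[1]])/-q[2]; s=s*(1+c["k1"]*(s@s))
    K=np.array(c["camera_matrix"]); return K[0,0]*s[0]+K[0,2],K[1,1]*s[1]+K[1,2]
E
python3 - <<'E'
from h import *
for n in("top","scene"):
    im,c=snap(n); cv2.imwrite(f"pics/{n}0.png",im); print(n,c)
print(r.get_obs())
E
```

```text
top {'camera_matrix': array([[407.54675163,   0.        , 277.43449951],
       [  0.        , 407.54675163, 207.3104924 ],
       [  0.        ,   0.        ,   1.        ]]), 'k1': -0.11712080141401998, 'eye': array([0.38338188, 0.02483605, 0.92798637]), 'attitude': array([ 0.16072347, -0.14048587, -1.54812542])}
scene {'camera_matrix': array([[507.22339162,   0.        , 291.12676855],
       [  0.        , 507.22339162, 210.36463151],
       [  0.        ,   0.        ,   1.        ]]), 'k1': -0.06864220725515309, 'eye': array([-0.08413636,  0.49680957,  0.7536582 ]), 'attitude': array([ 0.45755977, -0.93934072, -2.04034875])}
{'t': 0.1, 'joints': array([-9.16434362e-01,  3.85501647e-01,  6.74578898e-03, -4.36394706e-04,
       -1.19403139e+00, -2.58595942e-01]), 'dq': array([ 0.00014434, -0.00095593,  0.00213713,  0.00029546,  0.00036501,
       -0.00036624]), 'effort': array([-3.36282146e-04, -3.91690207e+01,  1.87934715e+01,  4.23190311e+00,
        1.34762100e-02, -7.67029269e-05]), 'tcp_pos': array([ 0.24074239, -0.57617285,  0.22154899]), 'ee_rot': array([ 0.61726946, -3.07982909, -0.00308747]), 'ft_force': array([ 0.10508873, -0.57092432, -0.29958828]), 'torque': array([0.04744837, 0.0115282 , 0.00780291]), 'gripper_force': 0.0, 'grip_width': 0.9993757448152921}
```

View pics/top0.png

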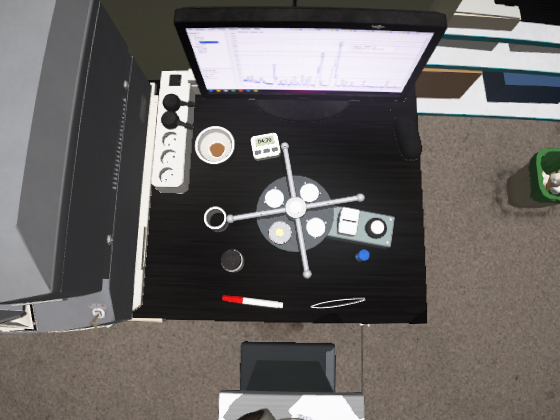

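View pics/scene0.png

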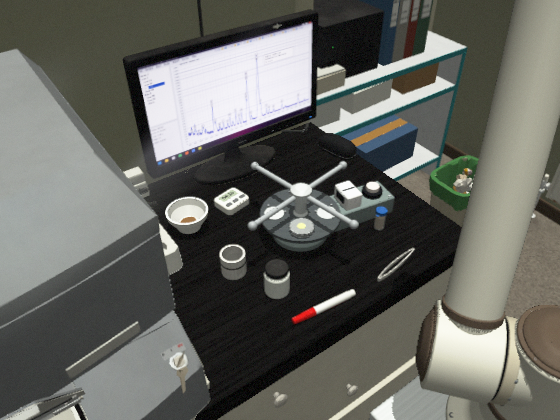

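The top view shows the hub at about (296,208), spoke balls at (285,147), (361,198), (307,274) and (230,218), the pellet at (280,232), the reader at (348,221), the button at (377,228) and the vial at (363,255). In the scene view the button is at about (373,188).

```bash
cat > m.py <<'E'
from h import *
def blob(im,u,v,w,f):
    u0,v0=int(u-w),int(v-w); p=im[v0:v0+2*w+1,u0:u0+2*w+1].astype(int)
    m=f(p).astype(np.uint8); n,l,s,c=cv2.connectedComponentsWithStats(m)
    if n<2: return None
    i=1+np.argmax(s[1:,4]); return c[i][0]+u0,c[i][1]+v0,s[i,4]
def rotor(im,c,hint):
    P=[]
    for u,v in hint:
        b=blob(im,u,v,7,lambda p:p.min(2)>95); q=onz(c,b[0],b[1],.110); P.append(q[:2]); print("ball",np.round(b,1),q.round(4))
    return np.array(P)
E
python3 - <<'E'
from m import *
im=cv2.imread("pics/top0.png"); c=vision.get_calibration("top")
P=rotor(im,c,[(285,147),(361,198),(307,274),(230,218)])
C=P.mean(0); print("centre",C,"radii",np.linalg.norm(P-C,axis=1),"ang",np.degrees(np.arctan2(*(P-C).T[::-1])))
b=blob(im,296,208,13,lambda p:p.min(2)>120);print("hub",b,onz(c,b[0],b[1],.124))
b=blob(im,280,232,8,lambda p:(p[...,2]-p[...,0])>20);print("pellet",b,b and onz(c,b[0],b[1],.069))
b=blob(im,377,228,8,lambda p:p.min(2)>150);print("button",b); e1,d1=ray(c,b[0],b[1]); print([onz(c,b[0],b[1],z).round(4) for z in(.05,.06,.07)])
s=cv2.imread("pics/scene0.png"); cs=vision.get_calibration("scene")
bs=blob(s,373,186,11,lambda p:p.min(2)>150);print(bs); e2,d2=ray(cs,bs[0],bs[1])
t=np.linalg.lstsq(np.c_[d1,-d2],e2-e1,rcond=None)[0]; print("tri",e1+d1*t[0],e2+d2*t[1])
h=cv2.cvtColor(im,cv2.COLOR_BGR2HSV)
b=blob(im,363,255,10,lambda p:(p[...,0]-p[...,2])>50);print("vial",b,onz(c,b[0],b[1],.052))
b=blob(im,348,221,16,lambda p:p.min(2)>150);print("reader",b,onz(c,b[0],b[1],.079))
a=cv2.resize(im[130:290,215:405],None,fx=4,fy=3.7,interpolation=cv2.INTER_CUBIC); a=cv2.resize(im[135:285,215:410],None,fx=4,fy=4,interpolation=cv2.INTER_CUBIC); cv2.imwrite("pics/crop1.png",a)
E
```

```text
ball [284.8 147.8  76. ] [0.6706 0.0239 0.11  ]
ball [359.  197.4  70. ] [ 0.5661 -0.1307  0.11  ]
ball [306.7 272.4  75. ] [ 0.4116 -0.0236  0.11  ]
ball [229.2 218.1 109. ] [0.5186 0.135  0.11  ]
centre [0.54170843 0.00113681] radii [0.13086365 0.13406605 0.13244319 0.13585481] ang [   9.99810649  -79.53157241 -169.22643344   99.80118606]
hub (np.float64(296.6336032388664), np.float64(206.0668016194332), np.int32(494)) [ 0.54298096 -0.00183511  0.124     ]
pellet (np.float64(279.4727272727273), np.float64(231.8181818181818), np.int32(55)) [0.49756682 0.03222005 0.069     ]
button (np.float64(377.0204081632653), np.float64(226.81632653061226), np.int32(147))
[array([ 0.5143, -0.1805,  0.05  ]), array([ 0.5129, -0.1782,  0.06  ]), array([ 0.5114, -0.1759,  0.07  ])]
(np.float64(372.67391304347825), np.float64(185.32608695652175), np.int32(92))
tri [ 0.51188027 -0.17666245  0.06655364] [ 0.51101119 -0.1774961   0.066619  ]
vial (np.float64(363.0406504065041), np.float64(254.6747967479675), np.int32(123)) [ 0.45305058 -0.14825301  0.052     ]
reader (np.float64(348.89294403892944), np.float64(222.48053527980534), np.int32(822)) [ 0.51840396 -0.11405612  0.079     ]
```

View pics/crop1.png

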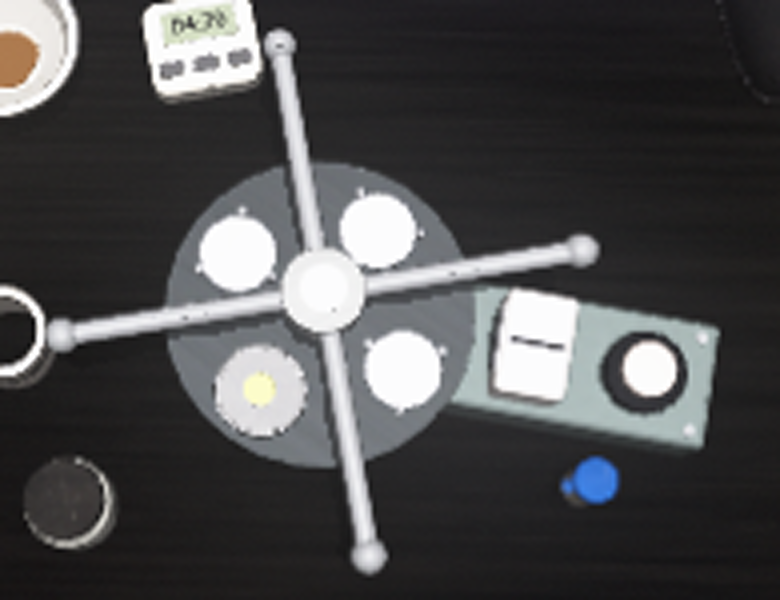

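The magnified crop confirms the layout: pellet at the lower-left seat and reader to the right. The hub axis is at (0.5417, 0.0011), spokes are at 10.2° plus multiples of 90°, the pellet is at 145° and the reader at 260.5°. The rotor therefore has to turn about 115° anticlockwise. I'll push the spoke at 190° with the shut fingers, crossing above the reader head.

Emit:
arm_command --pt "0 0 0.72 0 0 0 0" --pt "0 0 0.72 0 0 0 0" --pt "0 0 0.72 0 0 0 0" --pt "0 0 0 -0.48 0.92 0 0" --pt "0 0 0 -0.48 0.92 0 0" --pt "0 0 0 -0.48 0.92 0 0" --pt "0 0 0 -0.48 0.92 0 0" --pt "0 0 0 -0.48 0.92 0 0" --pt "0 0 0 -0.48 0.92 0 0" --pt "0 0 0 -0.48 0.92 0 0" --pt "0 0 0 -0.48 0.92 0 0" --pt "0 0 0 -0.48 0.92 0 0"

```text
t: 1.3
tcp_pos: [0.324, -0.3077, 0.2222]
ee_rot: [0.282, -3.129, -0.001]
ft_force: [-0.5, -1.0, -0.9]
grip_width: 0.031
gripper_force: 0.0
```

Emit:
arm_command --pt "0 0 0 -0.48 0.92 0 0" --pt "0 0 0 -0.48 0.92 0 0" --pt "0 0 0 -0.48 0.92 0 0" --pt "0 0 0 -0.48 0.92 0 0" --pt "0 0 0 -0.48 0.92 0 0" --pt "0 0 0 -0.48 0.92 0 0" --pt "0 0 0 -0.48 0.92 0 0" --pt "0 0 0 -0.48 0.92 0 0" --pt "0 0 0 -0.48 0.92 0 0" --pt "0 0 0 -0.48 0.92 0 0" --pt "0 0 0 0 0 0 0" --pt "0 0 0 0 0 0 0"

```text
t: 2.5
tcp_pos: [0.416, -0.0114, 0.2222]
ee_rot: [0.284, -3.127, 0.0]
ft_force: [-0.0, -0.3, 0.6]
grip_width: 0.003
gripper_force: 0.0
```

Emit:
arm_command --pt "0 0 0 -0.26 0.5 0 0" --pt "0 0 0 -0.26 0.5 0 0" --pt "0 0 0 0 0 0 0" --pt "0 0 0 0 0 0.86 0" --pt "0 0 0 0 0 0.86 0" --pt "0 0 0 0 0 0.86 0" --pt "0 0 0 0 0 0.86 0" --pt "0 0 0 0 0 0.86 0" --pt "0 0 0 0 0 0 0" --pt "0 0 0 0 0 0 0"

```text
t: 3.5
tcp_pos: [0.4263, 0.0197, 0.0939]
ee_rot: [0.281, -3.128, 0.001]
ft_force: [-0.2, -0.0, 0.0]
grip_width: 0.009
gripper_force: 0.0
```

```bash
python3 - <<'E'
from m import *
im,c=snap("top"); cv2.imwrite("pics/t1.png",cv2.resize(im[120:300,190:420],None,fx=3,fy=3)); print(r.get_obs()["tcp_pos"],r.get_obs()["ft_force"])
E
```

```text
[0.42703298 0.02013719 0.09457113] [0.28252659 0.19306211 0.55208992]
```

View pics/t1.png

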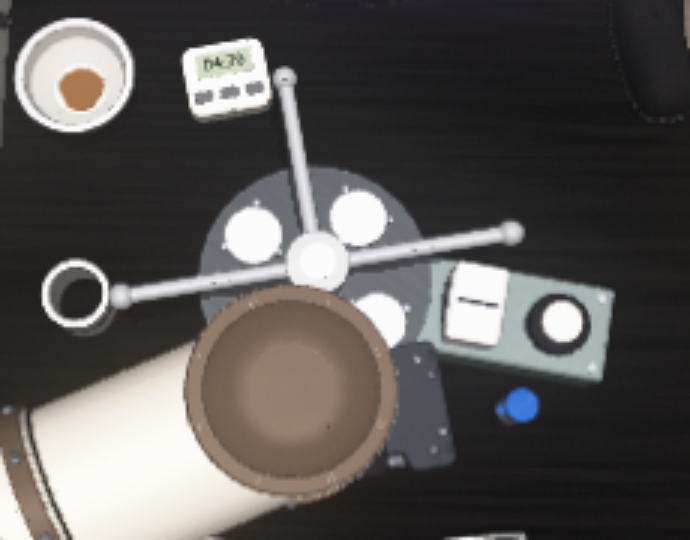

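Emit:
arm_command --pt "0 0 0 0 -0.22 0 0" --pt "0 0 0 0 -0.22 0 0" --pt "0 0 0 0 -0.15 0 0" --pt "0 0 0 0 0 0 0" --pt "0 0 -0.6 0.034 -0.22 0 0" --pt "0 0 -0.6 0.034 -0.22 0 0" --pt "0 0 -0.6 0.034 -0.22 0 0" --pt "0 0 -0.6 0.034 -0.22 0 0" --pt "0 0 0 0 0 0 0" --pt "0 0 0 0 0 0 0"

```text
t: 4.55
tcp_pos: [0.4327, -0.0234, 0.0936]
ee_rot: [-0.652, 3.073, 0.0]
ft_force: [-0.2, 0.3, -0.4]
grip_width: 0.006
gripper_force: 0.0
```

```bash
cat > st.py <<'E'
from m import *
from scipy.spatial.transform import Rotation as Ro
C=np.array([.5417,.0011])
o=r.get_obs(); R=Ro.from_rotvec(o["ee_rot"]).as_matrix(); d=o["tcp_pos"][:2]-C
x=R[:2,0]; y=R[:2,1]
print("t",o["t"],"tcp",o["tcp_pos"].round(4),"yaw",np.degrees(np.arctan2(x[1],x[0])).round(1),"radial",(d@x).round(4),"along y",(d@y).round(4),"polar",np.degrees(np.arctan2(d[1],d[0])).round(1),"f",(R.T@o["ft_force"]).round(1))
im,c=snap("top")
m=((im.min(2)>90)).astype(np.uint8)
# spoke angle from the ring r=.115..(z=.108) brightness peaks
A=np.arange(0,360,.5); V=[]
for a in A:
    V.append(np.mean([cv2.getRectSubPix(im,(1,1),tuple(map(float,proj(c,[C[0]+q*np.cos(np.radians(a)),C[1]+q*np.sin(np.radians(a)),.112]))))[0,0].min() for q in(.09,.1,.11,.12)]))
V=np.array(V,float); 
fold=np.median(V.reshape(4,-1),axis=0); fold3=np.sort(V.reshape(4,-1),axis=0)[1]
i=np.argmax(fold3); w=(np.arange(-8,9)+i)%180; wt=np.clip(fold3[w]-60,0,None); print("spoke mod 90:",(A[i]+.5*(np.arange(-8,9)@wt)/wt.sum()).round(1),fold3[i].round(0))
E
python3 st.py
```

```text
t 4.55 tcp [ 0.4327 -0.0234  0.0936] yaw -156.0 radial 0.1095 along y 0.0219 polar -167.4 f [0.1 0.3 0.4]
spoke mod 90: 20.2 226.0
```

Emit:
arm_command --pt "0 0 -0.6 0.035 -0.22 0 0" --pt "0 0 -0.6 0.035 -0.22 0 0" --pt "0 0 -0.6 0.035 -0.22 0 0" --pt "0 0 -0.6 0.035 -0.22 0 0" --pt "0 0 -0.6 0.035 -0.22 0 0" --pt "0 0 -0.6 0.035 -0.22 0 0" --pt "0 0 -0.6 0.035 -0.22 0 0" --pt "0 0 -0.6 0.035 -0.22 0 0" --pt "0 0 -0.6 0.035 -0.22 0 0" --pt "0 0 -0.6 0.035 -0.22 0 0" --pt "0 0 0 0 0 0 0" --pt "0 0 0 0 0 0 0"

```text
t: 5.8
tcp_pos: [0.4661, -0.0799, 0.0935]
ee_rot: [-1.531, 2.743, -0.0]
ft_force: [0.2, -1.3, -0.6]
grip_width: 0.005
gripper_force: 0.0
```

```bash
python3 st.py
```

```text
t 5.8 tcp [ 0.4661 -0.0799  0.0935] yaw -121.7 radial 0.1086 along y 0.0218 polar -133.0 f [ 1.  -0.9  0.6]
spoke mod 90: 54.0 227.0
```

Emit:
arm_command --pt "0 0 -0.6 0.04 -0.22 0 0" --pt "0 0 -0.6 0.04 -0.22 0 0" --pt "0 0 -0.6 0.04 -0.22 0 0" --pt "0 0 -0.6 0.04 -0.22 0 0" --pt "0 0 -0.6 0.04 -0.22 0 0" --pt "0 0 -0.6 0.04 -0.22 0 0" --pt "0 0 -0.6 0.04 -0.22 0 0" --pt "0 0 -0.6 0.04 -0.22 0 0" --pt "0 0 -0.6 0.04 -0.22 0 0" --pt "0 0 -0.6 0.04 -0.22 0 0" --pt "0 0 -0.6 0.04 -0.22 0 0" --pt "0 0 -0.6 0.04 -0.22 0 0"

```text
t: 7.05
tcp_pos: [0.5379, -0.1108, 0.0935]
ee_rot: [2.402, -2.023, -0.002]
ft_force: [-0.6, -0.3, 0.8]
grip_width: 0.006
gripper_force: 0.8
```

Emit:
arm_command --pt "0 0 -0.6 0.04 -0.22 0 0" --pt "0 0 -0.6 0.04 -0.22 0 0" --pt "0 0 -0.6 0.04 -0.22 0 0" --pt "0 0 -0.6 0.04 -0.22 0 0" --pt "0 0 -0.6 0.04 -0.22 0 0" --pt "0 0 0 0 0 0 0" --pt "0 0 0 0 0 0 0"

```text
t: 7.75
tcp_pos: [0.5717, -0.1069, 0.0935]
ee_rot: [-2.675, 1.646, 0.0]
ft_force: [-0.1, -0.6, -0.3]
grip_width: 0.004
gripper_force: 0.0
```

```bash
python3 st.py
```

```text
t 7.75 tcp [ 0.5717 -0.1069  0.0935] yaw -63.2 radial 0.1099 along y 0.0219 polar -74.5 f [0.5 0.3 0.3]
spoke mod 90: 55.5 208.0
```

```bash
python3 - <<'E'
from m import *
im,c=snap("top"); cv2.imwrite("pics/t2.png",cv2.resize(im[120:300,190:420],None,fx=3,fy=3)); cv2.imwrite("pics/t2raw.png",im)
E
```

```text
(no output)
```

View pics/t2.png

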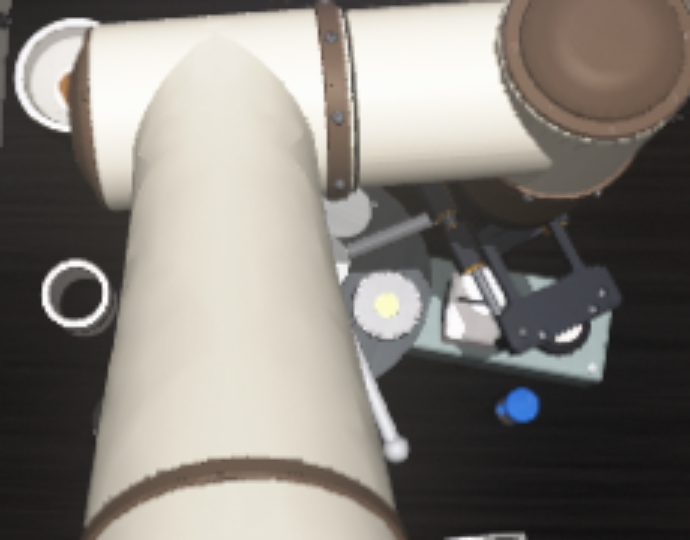

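The arm covers much of the view, but the pellet (yellow centre at crop (387,304)) and one spoke ball at (397,450) are visible. I'll measure both directly.

```bash
cat > pel.py <<'E'
from m import *
import sys
C=np.array([.5417,.0011])
im,c=snap("top"); 
def an(q): d=q[:2]-C; return np.degrees(np.arctan2(d[1],d[0])).round(2), np.linalg.norm(d).round(4)
m=((im[...,2].astype(int)-im[...,0]>30)&(im.min(2)>90)).astype(np.uint8); m[:195]=0;m[260:]=0;m[:,:265]=0;m[:,345:]=0
n,l,s,k=cv2.connectedComponentsWithStats(m); i=1+np.argmax(s[1:,4]); q=onz(c,*k[i],.069); print("pellet",k[i].round(1),s[i,4],q.round(4),an(q))
if len(sys.argv)>2:
    b=blob(im,float(sys.argv[1]),float(sys.argv[2]),6,lambda p:p.min(2)>95); q=onz(c,b[0],b[1],.110); print("ball",b,an(q))
o=r.get_obs(); print(o["t"],o["tcp_pos"].round(4),o["ft_force"].round(1))
E
python3 pel.py 322.3 270
```

```text
pellet [318.6 221.3] 47 [ 0.5214 -0.0508  0.069 ] (np.float64(-111.32), np.float64(0.0557))
ball (np.float64(320.1521739130435), np.float64(269.29347826086956), np.int32(92)) (np.float64(-157.34), np.float64(0.1339))
7.9 [ 0.5716 -0.1071  0.0936] [-0.2 -0.3  0. ]
```

Emit:
arm_command --pt "0 0 -0.5 0.033 -0.185 0 0" --pt "0 0 -0.5 0.033 -0.185 0 0" --pt "0 0 -0.5 0.033 -0.185 0 0" --pt "0 0 -0.5 0.033 -0.185 0 0" --pt "0 0 0 0 0 0 0" --pt "0 0 0 0 0 0 0" --pt "0 0 0 0 0 0 0"

```text
t: 8.6
tcp_pos: [0.5926, -0.0991, 0.0936]
ee_rot: [-2.827, 1.37, -0.0]
ft_force: [0.3, 0.6, 0.1]
grip_width: -0.001
gripper_force: 0.0
```

```bash
python3 pel.py 313 272
```

```text
pellet [319.8 216.5] 50 [ 0.532  -0.0535  0.069 ] (np.float64(-100.1), np.float64(0.0555))
ball (np.float64(309.38461538461536), np.float64(275.46153846153845), np.int32(39)) (np.float64(-167.49), np.float64(0.1393))
8.65 [ 0.5927 -0.0991  0.0936] [-1.9  0.1 -0.2]
```

The pellet is at −100.1°, which is on station. I'll back off the spoke and rise.

Emit:
arm_command --pt "0 0 0 0 0.2 0 0" --pt "0 0 0 0 0.4 0 0" --pt "0 0 0 0 0 0 0" --pt "0 0 0 0 0 -0.7 0" --pt "0 0 0 0 0 -0.8 0" --pt "0 0 0 0 0 -0.8 0" --pt "0 0 0 0 0 0 0" --pt "0 0 0 0 0 0 0"

```text
t: 9.45
tcp_pos: [0.5785, -0.1104, 0.1629]
ee_rot: [-2.826, 1.369, -0.001]
ft_force: [-0.5, 0.8, -1.2]
grip_width: 0.0
gripper_force: 0.0
```

```bash
cat > tb.py <<'E'
import sys
from m import *
from scipy.spatial.transform import Rotation as Ro
o=r.get_obs(); R=Ro.from_rotvec(o["ee_rot"]).as_matrix()
T=np.array([float(v) for v in sys.argv[1:4]])
print("tcp",o["tcp_pos"].round(4),"units to target",((R.T@(T-o["tcp_pos"]))/.03).round(2))
E
python3 tb.py .5115 -.177 .09; python3 pel.py
```

```text
tcp [ 0.5785 -0.1104  0.1629] units to target [0.36 3.13 2.43]
pellet [319.8 216.5] 50 [ 0.532  -0.0535  0.069 ] (np.float64(-100.1), np.float64(0.0555))
9.5 [ 0.578  -0.1103  0.162 ] [-0.3  1.2  0.2]
```

Emit:
arm_command --pt "0 0 0 0.06 0.5 0 0" --pt "0 0 0 0.06 0.53 0 0" --pt "0 0 0 0.06 0.53 0 0" --pt "0 0 0 0.06 0.53 0 0" --pt "0 0 0 0.06 0.53 0 0" --pt "0 0 0 0.06 0.51 0 0" --pt "0 0 0 0 0 0 0" --pt "0 0 0 0 0 0 0"

```text
t: 10.3
tcp_pos: [0.5116, -0.1775, 0.1628]
ee_rot: [-2.827, 1.37, -0.001]
ft_force: [-0.8, -0.5, -0.1]
grip_width: 0.003
gripper_force: 0.0
```

```bash
python3 - <<'E'
from h import *
c=vision.get_calibration("wrist"); im=vision.get_image("wrist")
cv2.imwrite("pics/w1.png",im)
for n,P in dict(tcp=r.get_obs()["tcp_pos"],button=[.5115,-.177,.0666],station=[.5326,-.0531,.069]).items(): print(n,np.round(proj(c,P),1))
s,cs=snap("scene"); cv2.imwrite("pics/s1.png",s)
E
```

```text
tcp [276.7 257.9]
button [276.7 212.5]
station [178.9 297.7]
```

View pics/w1.png

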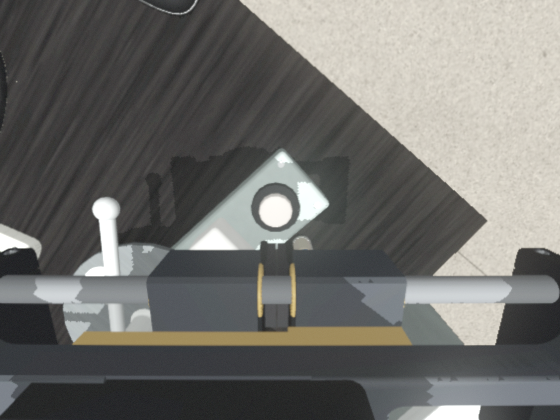

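The wrist view shows the white button cap at about (275,209). The projection put it at (276.7,212.5), so it agrees within a few mm. I'll refine it with that view.

```bash
python3 - <<'E'
from m import *
im=cv2.imread("pics/w1.png"); c=vision.get_calibration("wrist")
b=blob(im,275,209,24,lambda p:p.min(2)>190); print(b)
print([onz(c,b[0],b[1],z).round(4) for z in(.06,.0666)])
E
python3 tb.py .5115 -.177 .072
```

```text
(np.float64(275.19530284301607), np.float64(210.73300370828184), np.int32(809))
[array([ 0.5129, -0.1754,  0.06  ]), array([ 0.5141, -0.1769,  0.0666])]
tcp [ 0.5121 -0.177   0.1627] units to target [-0.01  0.02  3.02]
```

Emit:
arm_command --pt "0 0 0 0 0 0.7 0" --pt "0 0 0 0 0 0.7 0" --pt "0 0 0 0 0 0.7 0" --pt "0 0 0 0 0 0.6 0" --pt "0 0 0 0 0 0.3 0" --pt "0 0 0 0 0 0 0" --pt "0 0 0 0 0 0 0"

```text
t: 11.1
tcp_pos: [0.5125, -0.1769, 0.0731]
ee_rot: [-2.828, 1.368, -0.002]
ft_force: [-0.6, -1.2, 0.5]
grip_width: 0.0
gripper_force: 0.0
```

```bash
python3 pel.py
```

```text
Traceback (most recent call last):
  File "pel.py", line 7, in <module>
    n,l,s,k=cv2.connectedComponentsWithStats(m); i=1+np.argmax(s[1:,4]); q=onz(c,*k[i],.069); print("pellet",k[i].round(1),s[i,4],q.round(4),an(q))
                                                     ~~~~~~~~~^^^^^^^^^
ValueError: attempt to get argmax of an empty sequence
```

The pellet is now hidden under the arm in the top view. It was on station before this, and I only moved above the console. Next I press slowly.

Emit:
arm_command --pt "0 0 0 0 0 0.07 0" --pt "0 0 0 0 0 0.07 0" --pt "0 0 0 0 0 0.07 0" --pt "0 0 0 0 0 0.07 0" --pt "0 0 0 0 0 0 0"

```text
t: 11.65
tcp_pos: [0.512, -0.177, 0.0643]
ee_rot: [-2.828, 1.369, -0.001]
ft_force: [-0.4, 1.4, 2.4]
grip_width: 0.007
gripper_force: 1.2
```

Emit:
arm_command --pt "0 0 0 0 0 0.06 0" --pt "0 0 0 0 0 0.06 0" --pt "0 0 0 0 0 0 0" --pt "0 0 0 0 0 0 0"

```text
t: 12.05
tcp_pos: [0.512, -0.177, 0.0614]
ee_rot: [-2.828, 1.368, -0.001]
ft_force: [-2.6, 0.4, 8.0]
grip_width: 0.006
gripper_force: 3.6
```

Emit:
arm_command --pt "0 0 0 0 0 0.05 0" --pt "0 0 0 0 0 0.03 0" --pt "0 0 0 0 0 0 0"

```text
t: 12.35
tcp_pos: [0.5121, -0.1771, 0.0611]
ee_rot: [2.828, -1.367, 0.002]
ft_force: [-6.7, 3.9, 19.7]
grip_width: 0.002
gripper_force: 9.9
```

The force rose to 20 N with the tip stopped at 61 mm, so the button is fully down. I release it and retreat straight up, then sideways so I can see.

Emit:
arm_command --pt "0 0 0 0 0 -0.2 0" --pt "0 0 0 0 0 -0.4 0" --pt "0 0 0 0 0 -0.8 0" --pt "0 0 0 0 0 -1 0" --pt "0 0 0 0 0 -1 0" --pt "0 0 0 0 0 -1 0" --pt "0 0 0 0 0 0 0" --pt "0 0 0 0 0 0 0"

```text
t: 13.15
tcp_pos: [0.5116, -0.1769, 0.1905]
ee_rot: [-2.827, 1.369, -0.001]
ft_force: [-0.0, -0.3, -0.6]
grip_width: 0.002
gripper_force: 0.0
```

```bash
python3 tb.py .36 -.36 .22
```

```text
tcp [ 0.5116 -0.1769  0.1905] units to target [ 1.66  7.75 -0.99]
```

Emit:
arm_command --pt "0 0 0 0 0 -0.5 0" --pt "0 0 0 0 0 -0.5 0" --pt "0 0 0 0.18 0.85 0 0" --pt "0 0 0 0.18 0.85 0 0" --pt "0 0 0 0.18 0.85 0 0" --pt "0 0 0 0.18 0.85 0 0" --pt "0 0 0 0.18 0.85 0 0" --pt "0 0 0 0.18 0.85 0 0" --pt "0 0 0 0.18 0.85 0 0" --pt "0 0 0 0.18 0.85 0 0" --pt "0 0 0 0.18 0.85 0 0" --pt "0 0 0 0 0 0 0"

```text
t: 14.35
tcp_pos: [0.3594, -0.3583, 0.2183]
ee_rot: [-2.825, 1.374, 0.007]
ft_force: [1.5, 0.9, 0.5]
grip_width: 0.005
gripper_force: 0.0
```

```bash
python3 - <<'E'
from m import *
im,c=snap("top"); cv2.imwrite("pics/t3.png",cv2.resize(im[120:300,190:420],None,fx=3,fy=3))
E
python3 pel.py
```

```text
pellet [319.8 216.5] 50 [ 0.532  -0.0535  0.069 ] (np.float64(-100.1), np.float64(0.0555))
14.45 [ 0.361  -0.3573  0.2188] [ 0.1 -0.5  0.6]
```

View pics/t3.png

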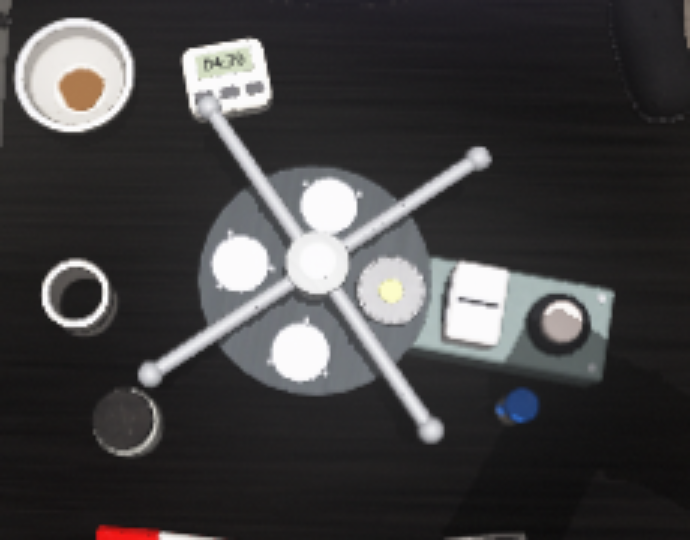

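The pellet (391,291) lies in line with the reader (477,303) and the button (561,320). The die, jar and vial are where they were, and the arm is clear, so I'll hand in.

```bash
python3 -c "
from workcell import r
print(r.hand_in())"
```

```text
the job is handed in; nothing more can be done
None
```

I turned the rotor about 115° anticlockwise to put the pellet in front of the reader window (about 1 mm off by my measurement), pressed the start button fully down and let it up, and handed the job in at about 14.5 s; no verdict came back.

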